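# Return cups and staining jars to their colour-coded holders

### The job

Put the two specimen cups and the two glass staining jars away in their holders: cups belong in the round holders and jars in the square ones, each in the holder with the colour of its lid. Set each down upright inside the rim, without dropping it, and leave the blue-capped bottle and the small white-capped vial where they stand.

Things in the scene. Friction and masses are not known exactly. Their poses are not given: they have to be found in the camera images.
- cup_orange: Lidded specimen cup, clear tapered body with a white label, flat orange lid. 68 mm tall; lid 64 mm across, from 56 to 68 mm up; body 58 mm across just under the lid, 48 mm at the foot. Origin: centre of the underside, z up. Loose, about 30 g; grip it from above across the lid. Stands upright at the start.
- cup_green: Lidded specimen cup, clear tapered body with a white label, flat green lid. 68 mm tall; lid 64 mm across, from 56 to 68 mm up; body 58 mm across just under the lid, 48 mm at the foot. Origin: centre of the underside, z up. Loose, about 30 g; grip it from above across the lid. Stands upright at the start.
- jar_green: Tall round glass staining jar with purple contents and a green lid. 104 mm tall; lid 52 mm across, from 85 to 104 mm up; body 48 mm across below it, foot about 54 mm. Origin: centre of the underside, z up. Loose, about 190 g; grip it from above across the lid. Stands upright at the start.
- jar_white: Tall round glass staining jar with pink contents and a white lid. 104 mm tall; lid 52 mm across, from 85 to 104 mm up; body 48 mm across below it, foot about 54 mm. Origin: centre of the underside, z up. Loose, about 190 g; grip it from above across the lid. Stands upright at the start.
- holder_round_orange: Low round orange dish-like holder fixed to the worktop, for a specimen cup. 86 mm across outside, 76 mm inside; rim 14 mm high, inner floor 4 mm above the worktop (dark round pad in it). Origin: centre of the underside, z up.
- holder_round_green: Low round green dish-like holder fixed to the worktop, for a specimen cup. 86 mm across outside, 76 mm inside; rim 14 mm high, inner floor 4 mm above the worktop (dark round pad in it). Origin: centre of the underside, z up.
- holder_square_green: Low square green tray-like holder fixed to the worktop, for a staining jar. 80 mm square outside, 70 mm inside; rim 14 mm high, inner floor 5 mm above the worktop (dark square pad in it). Origin: centre of the underside, z up, x and y along its sides. (Wall cabinets hang from 0.46 m above the back of the worktop, beyond about x = 0.62 m: keep the wrist in front of them when swinging across.)
- holder_square_white: Low square white tray-like holder fixed to the worktop, for a staining jar. 80 mm square outside, 70 mm inside; rim 14 mm high, inner floor 5 mm above the worktop (dark square pad in it). Origin: centre of the underside, z up, x and y along its sides. (Wall cabinets hang from 0.46 m above the back of the worktop, beyond about x = 0.62 m: keep the wrist in front of them when swinging across.)
- bottle_blue: White labelled bottle with a blue cap, 42 mm across, 98 mm tall. Origin: centre of the underside, z up. Loose; not part of the job, it stays where it stands.
- vial_white: Small white labelled vial with a white cap, 34 mm across, 72 mm tall. Origin: centre of the underside, z up. Loose; not part of the job, it stays where it stands.

How it is judged:
By the outcome, as a careful person would: the job done as asked, in the order asked, and still so for the second after the job is handed in, with the robot touching nothing.
It also fails if it takes over 102 s, if anything falls off the work surface, if the arm or the gripper's body presses on something with over 40 N, if the wrist force passes 120 N, or if a joint passes its speed limit or range.

### The arm

A 6-joint arm with a two-finger parallel gripper is mounted at the origin on a cart in front of the work surface, level with it; the furniture and walls round the work are solid. World frame = base frame: x ahead of the robot, y to its left, z up, the work surface at z = 0. Lengths are in m, angles in rad, forces in N, time in s.
With the tool pointing down it reaches from about 0.15 to 0.775 m from the base axis. Payload 6.1 kg.
Tool frame: the origin (TCP) lies where the fingers leave the gripper's body, on its centre line; the fingertips stand 73 mm ahead of it and the grasp point (between the pads) lies 54 mm ahead of it (env.hold_point_z is the distance from the TCP to the grasp point, in m); z points along the fingers, y is the line along which they close (so a half turn about z gives the same grasp; the last joint's range is limited). The gripper opens to 85 mm and grips with 20 to 120 N. Pads are 22 mm wide; open, the fingers measure 114 mm over their backs; the gripper's body (76 mm by 85 mm) begins 54 mm behind the grasp point. The pads swing forward as they close: fully open they stand 13 mm farther back than shut.
Start: joints at [1.224, 0.126, -0.04, 1.405, 0, 1.571], TCP at [0.178, 0.494, 0.304] pointing down, gripper open.
Joint ranges: [-2.72, 2.72], [-0.95, 1.95], [-1.27, 1.35], [-1.78, 2.02], [-1.46, 1.47], [-3.14, 3.14]. Speed limits (rad/s): [2.39, 2.39, 3.01, 3.14, 3.14, 3.14].

### API

Orientations are given as a rotation vector (axis times angle).
In Python, from cell import env gives the robot as it stands. The module is installed in compiled form; this text tells all that it offers.
- The arm moves only by the shell command python3 -m jog 'ROWS' [FORCE]. ROWS is JSON, a list that holds one entry, the list of rows, each a list of 5 numbers: the finger opening in m, from 0 to 0.0854, then the shift along the world's x, y, z in m, then the turn about the world's z in rad. In form: [[[jaw, x, y, z, twist], ...]]. A call has 1 to 12 rows; each row is the pose to reach, as a shift and turn from the pose commanded when the call began; what a row does not reach only later rows make up. A row lasts 1/10 s, in which the tool goes at most 50 mm and 8.59 degrees, less where a joint would pass 70% of its speed; a pose out of reach is approached as far as the arm can. A call with a gripper value outside its range is refused whole. The fingers move at their own pace and stop on an object; FORCE is the grip in N (left out, the last holds). Time passes only in rows, so rows that repeat a pose let the fingers close. It gives the time, the measured TCP pose, the force, the opening and the grip force at its end, in the units of the state.
- env.sense(): the state, without advancing time (a new reading comes with each control period).
- env.read_camera(name): name is "scene" or "top" or "wrist"; returns a dict with "pixels" (400x640x3 uint8, red, green, blue), "range_z" (400x640 float32, m along the optical axis (not along the pixel's ray), 0 where there is no reading), "fx", "fy", "cx", "cy" (pixels), "extrinsics" (4x4, takes a point from world to camera coordinates). Camera axes: x right, y down, z forward; pixel columns grow to the right and rows downward; lengths in m; the calibration is good to about 2 mm. A picture is of the moment at which its call begins.
- env.job_done(): hands the job in; it is judged then, once.
Trained networks look in a picture, given as the dict that the camera call returned (one of the last four; its "shot" number tells which), for a name from the list of things; names that differ only in an ending like _2 or _b are one class to them, and where a whole thing is asked for, a point or a joint stands for the part that bears it (a point fixed in the world has none). Each returns a list of dicts, best first, with "p" (0 to 1); they miss things now and then, are a little off and sometimes report something else, mostly with a low value. They report only what shows in the picture. A call takes as long as a camera call.
- env.spot_in(picture, name): "extent" ([left, top, right, bottom] in pixels, round what is visible of it).
The state is a dict: "time": time; "joint_pos": joint angles; "joint_vel": joint speeds; "joint_torque": joint torques, N m; "position": TCP position; "tool_rot": TCP orientation; "wrist_force": force on the tool from outside, world axes, zero at the start; "torque": the same for the moment, N m; "grip_width": finger opening in m; "grasp_force": force on a finger pad.
Only numpy, scipy, OpenCV 4.12 (cv2) and the standard library are available. Lean on these libraries where they do the work, as an engineer would, in place of code of your own. Each camera call takes 0.05 s, during which the arm holds its last target. There are 200 camera calls.

## Working session

There is one attempt and no reset: what is moved stays moved. The work goes in short steps, Python scripts to look and compute and a shell command to move; the robot and the scene stay as the last step left them, time stands still between calls to the robot, and variables do not carry over. Pictures are saved under pics/ and viewed, at most 14 in all, crops included, and the job is handed in when it is done.

```bash
mkdir -p pics
cat > h.py <<'E'
import numpy as np, cv2
from cell import env
N=["cup_orange","cup_green","jar_green","jar_white","holder_round_orange","holder_round_green","holder_square_green","holder_square_white","bottle_blue","vial_white"]
def cloud(p):
    z=p["range_z"].astype(float);v,u=np.mgrid[0:z.shape[0],0:z.shape[1]]
    c=np.stack([(u-p["cx"])/p["fx"]*z,(v-p["cy"])/p["fy"]*z,z],-1)
    E=np.array(p["extrinsics"]);w=(c-E[:3,3])@E[:3,:3]
    w[z<=0]=np.nan;return w
def save(p,n): cv2.imwrite("pics/"+n+".png",cv2.cvtColor(p["pixels"],cv2.COLOR_RGB2BGR))
E
python3 - <<'E'
from h import *
for cam in ["top","scene"]:
    p=env.read_camera(cam);save(p,cam+"0");w=cloud(p)
    for n in N:
        for d in env.spot_in(p,n)[:2]:
            l,t,r,b=[int(round(x)) for x in d["extent"]]
            q=w[max(t,0):b+1,max(l,0):r+1].reshape(-1,3);q=q[~np.isnan(q[:,0])]
            if len(q)==0: print(cam,n,round(d["p"],2),[l,t,r,b]);continue
            zt=np.percentile(q[:,2],95);tp=q[(q[:,2]>zt-.008)]
            print(cam,n,round(d["p"],2),[l,t,r,b],"ztop",zt.round(3),"mid",((tp.min(0)+tp.max(0))/2).round(3)[:2],"span",np.ptp(tp,0).round(3)[:2])
E
```

```text
top cup_orange 0.67 [314, 165, 347, 200] ztop 0.015 mid [0.538 0.043] span [0.084 0.08 ]
top cup_orange 0.54 [206, 170, 241, 204] ztop 0.015 mid [0.526 0.302] span [0.079 0.082]
top cup_green 0.95 [400, 208, 427, 238] ztop 0.07 mid [ 0.436 -0.144] span [0.064 0.062]
top jar_green 0.84 [262, 165, 290, 200] ztop 0.106 mid [0.529 0.175] span [0.052 0.045]
top jar_white 0.8 [292, 206, 318, 236] ztop 0.106 mid [0.439 0.102] span [0.05 0.05]
top holder_round_orange 0.65 [207, 166, 243, 205] ztop 0.015 mid [0.529 0.302] span [0.085 0.081]
top holder_round_green 0.91 [312, 167, 348, 200] ztop 0.015 mid [0.537 0.043] span [0.082 0.084]
top holder_square_green 0.61 [364, 166, 408, 205] ztop 0.015 mid [ 0.534 -0.092] span [0.098 0.1  ]
top holder_square_white 0.68 [418, 171, 454, 206] ztop 0.015 mid [ 0.531 -0.211] span [0.085 0.087]
top bottle_blue 0.64 [175, 207, 207, 230] ztop 0.1 mid [0.44  0.366] span [0.032 0.038]
top vial_white 0.73 [450, 216, 475, 238] ztop 0.074 mid [ 0.433 -0.265] span [0.032 0.034]
top vial_white 0.4 [315, 163, 348, 198] ztop 0.015 mid [0.54  0.041] span [0.08 0.08]

[... 527 characters left out ...]
33 0.101] span [0.046 0.049]
scene holder_round_green 0.55 [319, 197, 348, 216] ztop 0.066 mid [ 0.446 -0.028] span [0.039 0.048]
scene holder_square_green 0.79 [347, 215, 382, 242] ztop 0.066 mid [ 0.441 -0.151] span [0.046 0.051]
scene holder_square_white 0.82 [369, 235, 416, 268] ztop 0.07 mid [ 0.43  -0.268] span [0.034 0.033]
scene bottle_blue 0.65 [242, 147, 260, 177] ztop 0.097 mid [0.44  0.365] span [0.038 0.04 ]
scene bottle_blue 0.23 [282, 173, 301, 214] ztop 0.103 mid [0.434 0.1  ] span [0.049 0.051]
scene vial_white 0.89 [370, 253, 391, 285] ztop 0.071 mid [ 0.43  -0.268] span [0.033 0.033]
scene vial_white 0.65 [294, 160, 310, 192] ztop 0.103 mid [0.49  0.135] span [0.111 0.12 ]
```

View pics/top0.png

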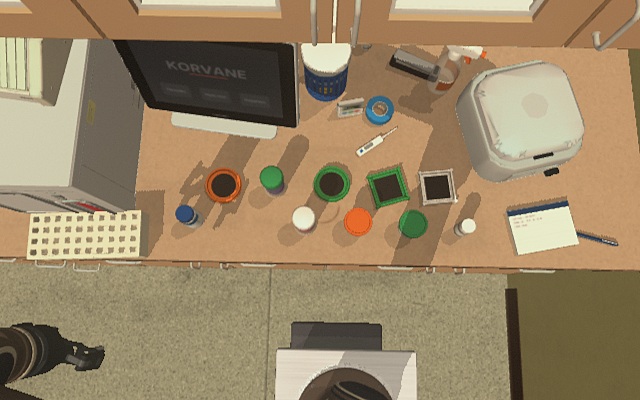

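View pics/scene0.png

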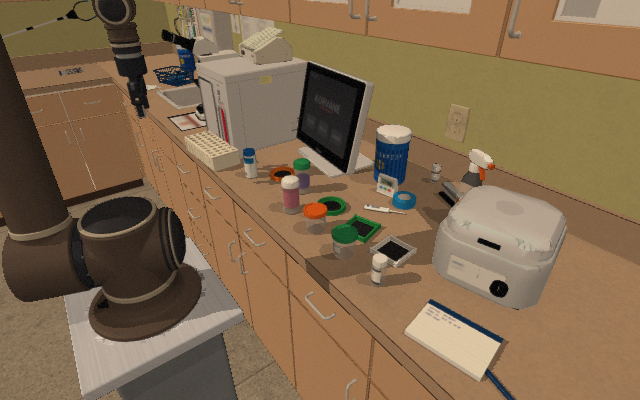

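Run:
```python
from h import *
p=env.read_camera("top");w=cloud(p)
c=cv2.cvtColor(p["pixels"][150:250,160:490],cv2.COLOR_RGB2BGR)
cv2.imwrite("pics/topc.png",cv2.resize(c,None,fx=2.4,fy=2.4,interpolation=cv2.INTER_CUBIC))
# height clusters
ok=(w[...,0]>.2)&(w[...,0]<.62)&(w[...,2]>.010)&(w[...,2]<.12)&(abs(w[...,1])<.45)
n,lab,st,_=cv2.connectedComponentsWithStats(ok.astype(np.uint8))
for i in range(1,n):
    if st[i,4]<60: continue
    q=w[lab==i];zt=np.percentile(q[:,2],90);q=q[q[:,2]>zt-.006]
    r=cv2.minAreaRect((q[:,:2]*1000).astype(np.float32))
    print(st[i],zt.round(3),((q.min(0)+q.max(0))/2).round(3)[:2],"rect",np.round(r[0]),np.round(r[1]),round(r[2]), p["pixels"][lab==i].mean(0).round())
s=env.sense();print(s["position"],s["tool_rot"],s["grip_width"],s["time"])
```

```text
[ 468  139   88   44 1275] 0.115 [ 0.584 -0.369] rect [ 571. -362.] [168.  53.] 74 [148. 137. 117.]
[260 165  26  31 604] 0.106 [0.529 0.177] rect [529. 177.] [51. 49.] 0 [ 77. 121.  74.]
[205 167  36  35 237] 0.017 [0.53  0.303] rect [530. 304.] [87. 83.] 46 [178.  90.  41.]
[314 166  35  35 223] 0.016 [0.538 0.042] rect [538.  42.] [85. 82.] 0 [ 70. 126.  61.]
[367 166  43  42 285] 0.017 [ 0.532 -0.095] rect [532. -95.] [85. 84.] 17 [ 67. 127.  61.]
[418 168  40  37 287] 0.017 [ 0.535 -0.213] rect [ 535. -213.] [82. 84.] 7 [181. 164. 139.]
[175 204  28  24 464] 0.1 [0.444 0.366] rect [443. 366.] [37. 37.] 48 [ 82.  90. 102.]
[292 205  24  29 535] 0.106 [0.44  0.103] rect [440. 103.] [51. 48.] 1 [209. 198. 171.]
[ 506  205   35   50 1078] 0.015 [ 0.435 -0.412] rect [ 435. -422.] [106.  77.] 12 [205. 206. 180.]
[344 207  28  29 636] 0.069 [ 0.438 -0.018] rect [438. -18.] [61. 64.] 90 [224. 102.  43.]
[398 209  30  29 672] 0.069 [ 0.436 -0.143] rect [ 435. -143.] [62. 63.] 28 [ 62. 109.  61.]
[454 218  22  18 288] 0.074 [ 0.433 -0.265] rect [ 433. -265.] [31. 33.] 69 [191. 184. 158.]
[0.17841707 0.49372558 0.30387527] [-5.42005740e-01 -3.09443426e+00  9.04613670e-05] 0.08587001758412131 1.15
```

The views agree with the sizes given. In the top view the cup lids are orange (358,221) and green (413,223), and the jars are green (271,178) and white (303,217). The holders are round orange (223,185), round green (331,183), square green (389,187) and square white (437,186). The network swapped cup_orange onto a holder in the top view, so I'll use the clusters. First move: cup_orange at about (0.437, -0.019).

```bash
python3 -m jog '[[[0.085,0.043,-0.085,-0.01,0],[0.085,0.086,-0.17,-0.02,0],[0.085,0.13,-0.256,-0.03,0],[0.085,0.173,-0.34,-0.04,0],[0.085,0.216,-0.427,-0.05,0],[0.085,0.259,-0.513,-0.074,0],[0.085,0.259,-0.513,-0.074,0],[0.085,0.259,-0.513,-0.074,0],[0.085,0.259,-0.513,-0.074,0],[0.085,0.259,-0.513,-0.074,0],[0.085,0.259,-0.513,-0.074,0],[0.085,0.259,-0.513,-0.074,0]]]' 40
cat > w.py <<'E'
from h import *
import sys
p=env.read_camera("wrist");save(p,sys.argv[1]);w=cloud(p)
s=env.sense();print(s["position"].round(4),s["joint_pos"].round(2),s["time"],s["grip_width"])
zs=float(sys.argv[2]) # top height
ok=(abs(w[...,2]-zs)<.008)
n,lab,st,_=cv2.connectedComponentsWithStats(ok.astype(np.uint8))
for i in range(1,n):
    if st[i,4]>150:
        q=w[lab==i];print(st[i],((q.min(0)+q.max(0))/2).round(4)[:2],np.ptp(q,0).round(3)[:2],np.median(q[:,2]).round(4),p["pixels"][lab==i].mean(0).round())
E
python3 w.py wr1 0.068
```

```text
time: 2.35
position: [0.4383, -0.0222, 0.2295]
tool_rot: [0.546, 3.093, -0.001]
wrist_force: [0.6, 1.3, -0.3]
grip_width: 0.085
grasp_force: 0.0
[ 0.4395 -0.0241  0.2288] [-0.05 -0.02 -0.36  1.23 -0.    0.3 ] 2.4 0.08515795879111164
[451 107  47  65 592] [0.4316 0.0932] [0.038 0.034] 0.0684 [141.  80.  76.]
[ 279  153   88   86 5781] [ 0.4355 -0.021 ] [0.064 0.064] 0.0664 [238. 107.  42.]
[ 572  188   64   63 1130] [0.5217 0.1699] [0.04 0.04] 0.0682 [100.  78.  92.]
[ 127  206   87   78 5119] [ 0.4324 -0.1451] [0.062 0.064] 0.0664 [ 47. 140.  68.]
[   7  270   54   43 1706] [ 0.4308 -0.2671] [0.033 0.034] 0.0718 [228. 221. 202.]
[594 360  46  25 774] [0.6774 0.1729] [0.008 0.039] 0.0675 [14. 14. 14.]
```

```bash
python3 -m jog '[[[0.085,-0.002,-0.001,-0.04,0],[0.085,-0.002,-0.001,-0.075,0],[0.085,-0.002,-0.001,-0.1,0],[0.085,-0.002,-0.001,-0.116,0],[0.085,-0.002,-0.001,-0.116,0],[0.05,-0.002,-0.001,-0.116,0],[0.05,-0.002,-0.001,-0.116,0],[0.05,-0.002,-0.001,-0.116,0],[0.05,-0.002,-0.001,-0.116,0],[0.05,-0.002,-0.001,-0.116,0]]]' 40
```

```text
time: 3.4
position: [0.4365, -0.0203, 0.1154]
tool_rot: [0.541, 3.091, 0.001]
wrist_force: [-0.1, 0.3, 6.1]
grip_width: 0.0631
grasp_force: 44.1
```

```bash
python3 w.py wr2 0.068
```

```text
[ 0.4365 -0.0203  0.1154] [-0.05  0.03 -0.56  0.97 -0.    0.3 ] 3.45 0.0626073484721934
[ 551  137   89  124 3869] [0.4321 0.093 ] [0.039 0.035] 0.0685 [142.  76.  75.]
[  203   217   236   141 18790] [ 0.4359 -0.0191] [0.064 0.085] 0.0665 [208.  91.  38.]
[   0  301  118   99 8002] [ 0.4238 -0.1456] [0.046 0.063] 0.0662 [ 51. 156.  76.]
```

View pics/wr2.png

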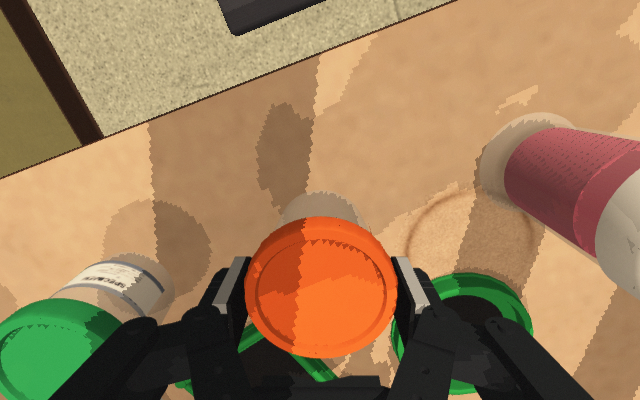

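The cup is held squarely, with the lid at (320,288) between the pads. Next I lift it and carry it to the round orange holder, then check the descent.

```bash
python3 -m jog '[[[0.05,0,0,0.03,0],[0.05,0,0,0.08,0],[0.05,0,0,0.13,0],[0.05,0.01,0.035,0.15,0],[0.05,0.024,0.083,0.15,0],[0.05,0.038,0.131,0.15,0],[0.05,0.052,0.179,0.15,0],[0.05,0.066,0.227,0.15,0],[0.05,0.08,0.275,0.15,0],[0.05,0.092,0.322,0.15,0],[0.05,0.092,0.322,0.15,0],[0.05,0.092,0.322,0.15,0]]]'
cat > g.py <<'E'
from h import *
import sys
# wrist view of a holder rim: find component at rim height near given xy
p=env.read_camera("wrist");save(p,sys.argv[1]);w=cloud(p);x,y=float(sys.argv[2]),float(sys.argv[3])
s=env.sense();print(s["position"].round(4),s["time"],s["grip_width"],s["grasp_force"],s["wrist_force"].round(1))
ok=(abs(w[...,2]-.0135)<.0035)&(np.hypot(w[...,0]-x,w[...,1]-y)<.07)
q=w[ok]
if len(q)>30:
  print(len(q),cv2.minAreaRect((q[:,:2]*1000).astype(np.float32)),np.percentile(q,[1,99],axis=0).round(4)[:,:2])
E
python3 g.py wr3 .528 .302
```

```text
time: 4.65
position: [0.5272, 0.3029, 0.2631]
tool_rot: [-0.539, -3.094, 0.002]
wrist_force: [-0.2, -0.6, -0.1]
grip_width: 0.0625
grasp_force: 44.1
[0.5272 0.3018 0.2636] 4.7 0.0628566685359147 44.13398802280426 [-0.5  0.6  0.2]
1037 ((520.5432739257812, 304.15673828125), (84.23780059814453, 70.77079010009766), 70.37470245361328) [[0.4853 0.2599]
 [0.5621 0.3435]]
```

```bash
python3 -m jog '[[[0.05,0.001,0,-0.05,0],[0.05,0.001,0,-0.095,0],[0.05,0.001,0,-0.12,0],[0.05,0.001,0,-0.135,0],[0.05,0.001,0,-0.142,0],[0.05,0.001,0,-0.145,0],[0.05,0.001,0,-0.145,0]]]'; python3 w.py wr4 .075
```

```text
time: 5.4
position: [0.5288, 0.3012, 0.1201]
tool_rot: [0.543, 3.093, 0.001]
wrist_force: [0.5, -0.0, 0.5]
grip_width: 0.0627
grasp_force: 44.1
[0.529  0.3015 0.1203] [ 0.52  0.34 -0.18  1.05  0.    0.87] 5.45 0.06306435540557148
[ 351    0   91   86 1452] [0.4466 0.3544] [0.032 0.022] 0.0771 [113. 107.  95.]
[  201   220   240   138 18702] [0.5278 0.3024] [0.064 0.085] 0.0712 [214.  91.  38.]
[   0  322  103   46 2433] [0.5113 0.1838] [0.019 0.032] 0.0756 [110.  95.  96.]
```

View pics/wr4.png

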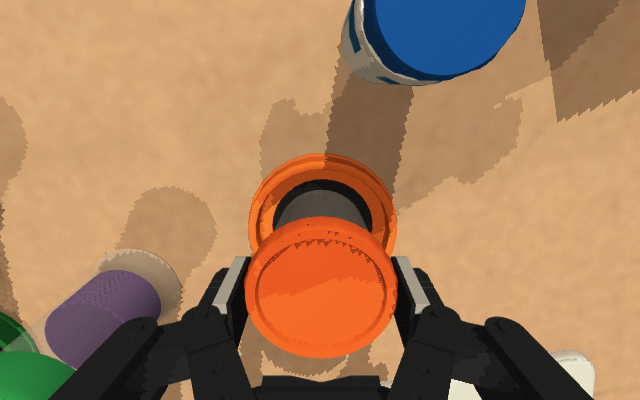

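Lid at 0.0712 against an expected 0.0705, centred on the holder rim, so about 1 mm above the floor. Lower, release, retreat and head to cup_green.

```bash
python3 -m jog '[[[0.05,0,0,-0.001,0],[0.05,0,0,-0.001,0],[0.085,0,0,-0.001,0],[0.085,0,0,-0.001,0],[0.085,0,0,-0.001,0],[0.085,0,0,-0.001,0],[0.085,0,0,0.02,0],[0.085,0,0,0.06,0],[0.085,0,0,0.11,0],[0.085,0,0,0.11,0]]]'; python3 w.py wr5 .07
```

```text
time: 6.45
position: [0.5305, 0.303, 0.2363]
tool_rot: [0.54, 3.086, 0.011]
wrist_force: [0.6, -0.5, -0.3]
grip_width: 0.0849
grasp_force: 0.0
[0.5299 0.3026 0.2329] [0.52 0.29 0.01 1.28 0.   0.87] 6.5 0.08492594619833947
[ 504    0  124  348 7239] [0.6059 0.4616] [0.281 0.096] 0.07 [84. 76. 65.]
[330  12  53  68 251] [0.4418 0.3567] [0.041 0.026] 0.0759 [111. 103.  89.]
[   0  140   55   66 1157] [0.4375 0.1144] [0.048 0.024] 0.0702 [119.  63.  62.]
[ 274  153   87   85 5667] [0.5287 0.3013] [0.064 0.064] 0.0704 [230.  94.  35.]
[140 215  59  50 681] [0.5238 0.1844] [0.044 0.032] 0.0705 [86. 67. 82.]
[ 225  344  211   52 2799] [0.6876 0.2525] [0.027 0.194] 0.0689 [14. 14. 13.]
```

```bash
python3 -m jog '[[[0.085,-0.01,-0.047,0,0],[0.085,-0.02,-0.094,0,0],[0.085,-0.03,-0.141,0,0],[0.085,-0.04,-0.188,0,0],[0.085,-0.05,-0.235,0,0],[0.085,-0.06,-0.282,0,0],[0.085,-0.07,-0.329,0,0],[0.085,-0.08,-0.376,0,0],[0.085,-0.09,-0.423,0,0],[0.085,-0.095,-0.446,0,0],[0.085,-0.095,-0.446,0,0],[0.085,-0.095,-0.446,0,0]]]'; python3 w.py wr6 .068
```

```text
time: 7.7
position: [0.4329, -0.1445, 0.2278]
tool_rot: [-0.544, -3.092, -0.001]
wrist_force: [0.1, -1.0, -0.8]
grip_width: 0.0848
grasp_force: 0.0
[ 0.4331 -0.1439  0.228 ] [-0.32  0.01 -0.33  1.23  0.    0.03] 7.75 0.08491835758252131
[631  74   9  44 259] [0.4354 0.0789] [0.029 0.007] 0.0626 [100.  52.  52.]
[ 277  160   88   84 5764] [ 0.4328 -0.1456] [0.063 0.064] 0.0664 [ 50. 153.  74.]
[ 145  229   50   46 1693] [ 0.4305 -0.2674] [0.033 0.033] 0.072 [237. 232. 214.]
```

cup_orange stands upright in its holder (lid at 0.0704). Grasp cup_green, lift and carry to (0.536, 0.042).

```bash
python3 -m jog '[[[0.085,0,-0.001,-0.04,0],[0.085,0,-0.001,-0.075,0],[0.085,0,-0.001,-0.1,0],[0.085,0,-0.001,-0.114,0],[0.085,0,-0.001,-0.114,0],[0.05,0,-0.001,-0.114,0],[0.05,0,-0.001,-0.114,0],[0.05,0,-0.001,-0.114,0],[0.05,0,-0.001,-0.114,0],[0.05,0,-0.001,-0.114,0]]]' 40
```

```text
time: 8.75
position: [0.4343, -0.1453, 0.1161]
tool_rot: [0.541, 3.092, 0.001]
wrist_force: [0.2, 1.2, 5.9]
grip_width: 0.0629
grasp_force: 44.2
```

```bash
python3 -m jog '[[[0.05,0,0,0.03,0],[0.05,0,0,0.08,0],[0.05,0.01,0.02,0.12,0],[0.05,0.033,0.06,0.13,0],[0.05,0.055,0.1,0.13,0],[0.05,0.08,0.144,0.13,0],[0.05,0.103,0.186,0.13,0],[0.05,0.103,0.186,0.13,0],[0.05,0.103,0.186,0.13,0]]]'; python3 g.py wr7 .536 .041
```

```text
time: 9.65
position: [0.5364, 0.0416, 0.2443]
tool_rot: [-0.538, -3.094, 0.001]
wrist_force: [-0.3, -0.3, 0.3]
grip_width: 0.0628
grasp_force: 44.1
[0.5361 0.0407 0.2445] 9.7 0.06282170341588436 44.118563532829285 [-0.6 -0.  -0.5]
1120 ((528.1014404296875, 41.996585845947266), (84.3336181640625, 68.67851257324219), 70.8907699584961) [[ 0.4941 -0.0021]
 [ 0.5686  0.0812]]
```

```bash
python3 -m jog '[[[0.05,0.001,-0.001,-0.05,0],[0.05,0.001,-0.001,-0.09,0],[0.05,0.001,-0.001,-0.11,0],[0.05,0.001,-0.001,-0.12,0],[0.05,0.001,-0.001,-0.124,0],[0.05,0.001,-0.001,-0.126,0],[0.05,0.001,-0.001,-0.126,0],[0.05,0.001,-0.001,-0.126,0]]]'; python3 w.py wr8 .07
```

```text
time: 10.5
position: [0.5383, 0.0396, 0.1203]
tool_rot: [0.542, 3.092, 0.001]
wrist_force: [0.3, -0.0, -0.3]
grip_width: 0.0628
grasp_force: 44.2
[0.5382 0.0397 0.1201] [ 0.07  0.22 -0.34  1.01  0.    0.42] 10.55 0.06308590732343086
[328  13  52  44 157] [0.4489 0.0829] [0.019 0.012] 0.0657 [117.  66.  65.]
[ 579   95   61  127 3658] [0.5232 0.1622] [0.042 0.024] 0.0701 [92. 70. 91.]
[  206   215   231   141 18602] [0.5369 0.0408] [0.064 0.085] 0.0705 [ 56. 155.  79.]
```

```bash
python3 -m jog '[[[0.085,0,0,0,0],[0.085,0,0,0,0],[0.085,0,0,0,0],[0.085,0,0,0,0],[0.085,0,0,0.02,0],[0.085,0,0,0.06,0],[0.085,0,0,0.11,0],[0.085,-0.003,0.04,0.12,0],[0.085,-0.007,0.09,0.12,0],[0.085,-0.01,0.136,0.12,0],[0.085,-0.01,0.136,0.12,0],[0.085,-0.01,0.136,0.12,0]]]'; python3 w.py wr9 .07; python3 w.py wr9 .104
```

```text
time: 11.75
position: [0.5271, 0.1768, 0.2386]
tool_rot: [-0.538, -3.095, 0.001]
wrist_force: [-0.3, -0.4, -0.8]
grip_width: 0.0849
grasp_force: 0.0
[0.5273 0.1758 0.2386] [ 0.32  0.19 -0.1   1.28 -0.    0.67] 11.8 0.08488993558777146
[526   0  61  18 475] [0.4544 0.357 ] [0.016 0.027] 0.0717 [77. 78. 74.]
[178  83  37  64 424] [0.4387 0.116 ] [0.044 0.019] 0.0701 [123.  66.  64.]
[ 440   99   95   91 6690] [0.5286 0.3006] [0.064 0.064] 0.0704 [230.  95.  36.]
[293 166  56  18 234] [0.5122 0.1798] [0.02  0.038] 0.0692 [96. 77. 95.]
[ 124  226   84   75 4382] [0.5359 0.0393] [0.061 0.065] 0.0703 [ 46. 145.  69.]
[ 495  297  145   41 2369] [0.6978 0.3415] [0.019 0.121] 0.0697 [18. 17. 17.]
[ 321  335  114   41 1865] [0.6785 0.1716] [0.016 0.1  ] 0.0702 [20. 19. 18.]
[0.5274 0.1752 0.2387] [ 0.32  0.19 -0.1   1.28 -0.    0.67] 11.85 0.08496148969959377
[ 113   79   90   87 6092] [0.4371 0.1009] [0.052 0.053] 0.1039 [236. 231. 212.]
[ 282  175   79   75 4632] [0.5264 0.1753] [0.052 0.052] 0.1038 [ 47. 144.  69.]
[ 579  336   61   32 1188] [0.7059 0.3486] [0.009 0.046] 0.1036 [39. 37. 37.]
[380 374  42  23 441] [0.6858 0.1867] [0.007 0.033] 0.1005 [40. 38. 37.]
```

cup_green is in place. Grasp jar_green at (0.5264, 0.1753).

```bash
python3 -m jog '[[[0.085,-0.001,0,-0.04,0],[0.085,-0.001,0,-0.07,0],[0.085,-0.001,0,-0.087,0],[0.085,-0.001,0,-0.094,0],[0.085,-0.001,0,-0.094,0],[0.04,-0.001,0,-0.094,0],[0.04,-0.001,0,-0.094,0],[0.04,-0.001,0,-0.094,0],[0.04,-0.001,0,-0.094,0],[0.04,-0.001,0,-0.094,0],[0.04,-0.001,0,-0.094,0]]]' 60; python3 w.py wr10 .104
```

```text
time: 12.95
position: [0.5273, 0.176, 0.1466]
tool_rot: [0.541, 3.092, 0.002]
wrist_force: [0.2, -0.9, 6.1]
grip_width: 0.0506
grasp_force: 62.2
[0.5273 0.176  0.1466] [ 0.32  0.23 -0.27  1.07 -0.    0.67] 13.0 0.05039951131465755
[    0    77   118   148 14133] [0.4374 0.1035] [0.052 0.05 ] 0.1038 [241. 237. 221.]
[  217   236   208   114 13476] [0.5264 0.1771] [0.053 0.074] 0.104 [ 53. 138.  71.]
```

View pics/wr10.png

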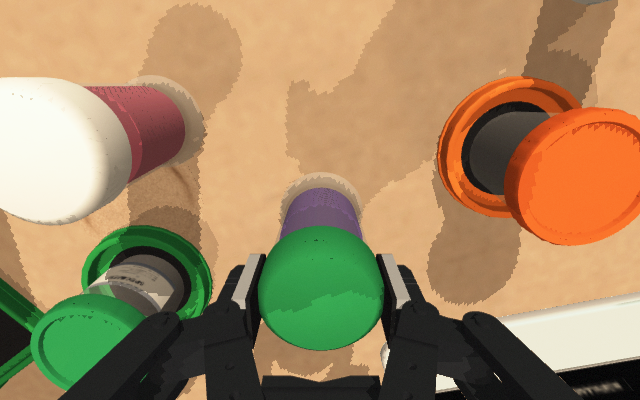

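The jar's green lid (320,288) is held centrally, and both cups sit inside their rims. Lift and carry to the square green holder.

```bash
python3 -m jog '[[[0.04,0,0,0.03,0],[0.04,0,0,0.08,0],[0.04,0,-0.005,0.125,0],[0.04,0,-0.045,0.13,0],[0.04,0.001,-0.09,0.13,0],[0.04,0.002,-0.135,0.13,0],[0.04,0.002,-0.18,0.13,0],[0.04,0.003,-0.225,0.13,0],[0.04,0.004,-0.27,0.13,0],[0.04,0.004,-0.272,0.13,0],[0.04,0.004,-0.272,0.13,0]]]'; python3 g.py wr11 .53 -.096
```

```text
time: 14.1
position: [0.5302, -0.0972, 0.2747]
tool_rot: [-0.546, -3.093, -0.001]
wrist_force: [0.9, 0.3, -2.9]
grip_width: 0.0506
grasp_force: 64.0
[ 0.5303 -0.0962  0.2748] 14.15 0.05084235837899134 63.96326780319214 [-0.1  0.  -2. ]
1167 ((529.0134887695312, -96.54608154296875), (84.40695190429688, 84.04413604736328), 17.15592384338379) [[ 0.4791 -0.1463]
 [ 0.5601 -0.047 ]]
```

View pics/wr11.png

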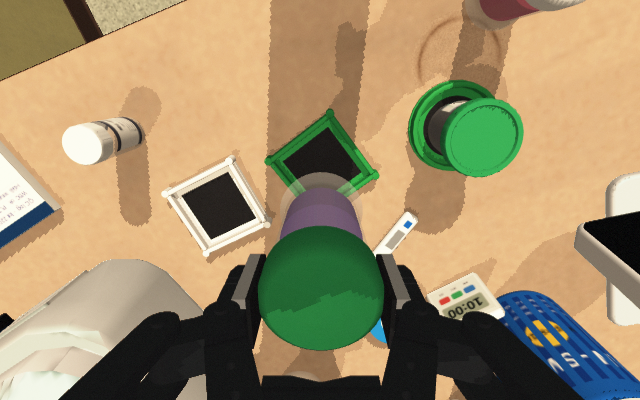

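The holder's centre measures (0.529, -0.0965), under the jar. Lower it.

```bash
python3 -m jog '[[[0.04,0,-0.001,-0.045,0],[0.04,0,-0.001,-0.085,0],[0.04,0,-0.001,-0.105,0],[0.04,0,-0.001,-0.116,0],[0.04,0,-0.001,-0.122,0],[0.04,0,-0.001,-0.124,0],[0.04,0,-0.001,-0.124,0]]]'; python3 w.py wr12 .108;python3 g.py wr12 .53 -.096
```

```text
time: 14.85
position: [0.5312, -0.097, 0.1521]
tool_rot: [0.541, 3.093, -0.0]
wrist_force: [-0.5, 0.6, -2.1]
grip_width: 0.0507
grasp_force: 64.3
[ 0.5312 -0.0972  0.1522] [-0.18  0.2  -0.29  1.08 -0.    0.17] 14.9 0.05032114790683929
[  217   234   208   116 13589] [ 0.5305 -0.0959] [0.053 0.074] 0.1094 [ 41. 107.  56.]
[ 0.5311 -0.0973  0.152 ] 14.95 0.05067336936334645 64.33802962303162 [-0.4  0.  -2.8]
3636 ((529.1464233398438, -96.83151245117188), (84.33134460449219, 84.57512664794922), 17.09194564819336) [[ 0.4794 -0.1455]
 [ 0.5609 -0.0474]]
```

View pics/wr12.png

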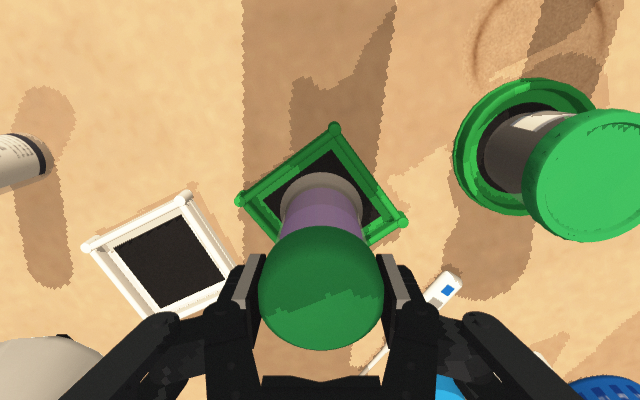

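Foot is inside the tray, within about 1 mm of the floor. Release and go to jar_white.

```bash
python3 -m jog '[[[0.04,0,0,-0.001,0],[0.04,0,0,-0.001,0],[0.085,0,0,-0.001,0],[0.085,0,0,-0.001,0],[0.085,0,0,-0.001,0],[0.085,0,0,-0.001,0],[0.085,0,0,-0.001,0],[0.085,0,0,0.03,0],[0.085,0,0,0.075,0],[0.085,0,0,0.09,0],[0.085,0,0,0.09,0]]]'; python3 w.py wr13 .109
```

```text
time: 16.05
position: [0.5317, -0.0975, 0.2438]
tool_rot: [0.541, 3.089, -0.0]
wrist_force: [0.3, 0.4, -0.6]
grip_width: 0.0849
grasp_force: 0.0
[ 0.531  -0.0974  0.2417] [-0.18  0.16 -0.14  1.27 -0.    0.17] 16.1 0.08497569516783883
[ 282  173   79   76 4628] [ 0.5309 -0.0982] [0.052 0.052] 0.1089 [ 36. 109.  53.]
[   0  328   80   24 1167] [ 0.5547 -0.3382] [0.021 0.059] 0.1089 [198. 182. 157.]
[604 377  36  20 480] [0.7545 0.0817] [0.016 0.028] 0.1087 [ 58.  91. 135.]
```

```bash
python3 -m jog '[[[0.085,-0.02,0.043,0,0],[0.085,-0.04,0.086,0,0],[0.085,-0.06,0.129,0,0],[0.085,-0.08,0.172,0,0],[0.085,-0.093,0.199,0,0],[0.085,-0.093,0.199,0,0],[0.085,-0.093,0.199,0,0]]]'; python3 w.py wr14 .104
```

```text
time: 16.8
position: [0.4367, 0.1021, 0.2395]
tool_rot: [-0.539, -3.093, 0.002]
wrist_force: [0.9, -0.0, -0.6]
grip_width: 0.0851
grasp_force: 0.0
[0.4371 0.1015 0.2397] [ 0.23 -0.01 -0.32  1.26 -0.    0.57] 16.85 0.0848293262017239
[ 282  176   79   75 4572] [0.4371 0.101 ] [0.052 0.052] 0.1038 [231. 226. 202.]
```

```bash
python3 -m jog '[[[0.085,0,0,-0.04,0],[0.085,0,0,-0.07,0],[0.085,0,0,-0.087,0],[0.085,0,0,-0.095,0],[0.085,0,0,-0.095,0],[0.04,0,0,-0.095,0],[0.04,0,0,-0.095,0],[0.04,0,0,-0.095,0],[0.04,0,0,-0.095,0],[0.04,0,0,-0.095,0],[0.04,0,0,-0.095,0]]]' 60
```

```text
time: 17.95
position: [0.4382, 0.1018, 0.1474]
tool_rot: [0.542, 3.092, 0.001]
wrist_force: [-0.9, -1.3, 5.7]
grip_width: 0.0506
grasp_force: 62.2
```

```bash
python3 -m jog '[[[0.04,0,0,0.03,0],[0.04,0,0,0.08,0],[0.04,0,0,0.125,0],[0.04,0,-0.03,0.15,0],[0.04,0,-0.075,0.15,0],[0.04,0,-0.12,0.15,0],[0.04,0,-0.165,0.15,0],[0.04,0.02,-0.205,0.15,0],[0.04,0.04,-0.245,0.15,0],[0.04,0.06,-0.285,0.15,0],[0.04,0.096,-0.316,0.15,0],[0.04,0.096,-0.316,0.15,0]]]'; python3 g.py wr15 .533 -.2145
```

```text
time: 19.15
position: [0.5365, -0.2179, 0.293]
tool_rot: [-0.547, -3.092, 0.0]
wrist_force: [0.1, -0.0, -2.5]
grip_width: 0.0506
grasp_force: 63.8
[ 0.5347 -0.216   0.2938] 19.2 0.05072655200314736 63.78785490989685 [-0.6  0.1 -2.4]
1090 ((532.8316040039062, -215.47596740722656), (84.55255126953125, 84.13800811767578), 6.812926769256592) [[ 0.4881 -0.2595]
 [ 0.5691 -0.1714]]
```

```bash
python3 -m jog '[[[0.04,0,-0.001,-0.045,0],[0.04,0,-0.001,-0.09,0],[0.04,0,-0.001,-0.12,0],[0.04,0,-0.001,-0.135,0],[0.04,0,-0.001,-0.142,0],[0.04,0,-0.001,-0.144,0],[0.04,0,-0.001,-0.144,0]]]'; python3 w.py wr16 .108
```

```text
time: 19.9
position: [0.5336, -0.2149, 0.1529]
tool_rot: [0.541, 3.093, -0.0]
wrist_force: [-0.1, -0.6, -2.4]
grip_width: 0.0508
grasp_force: 64.0
[ 0.5337 -0.215   0.153 ] [-0.38  0.26 -0.21  1.1   0.   -0.04] 19.95 0.0510274573058517
[  536   128   104   136 11188] [ 0.5308 -0.1062] [0.053 0.038] 0.1087 [31. 96. 46.]
[  217   232   208   116 13480] [ 0.5321 -0.2138] [0.052 0.074] 0.1094 [216. 208. 189.]
```

View pics/wr16.png

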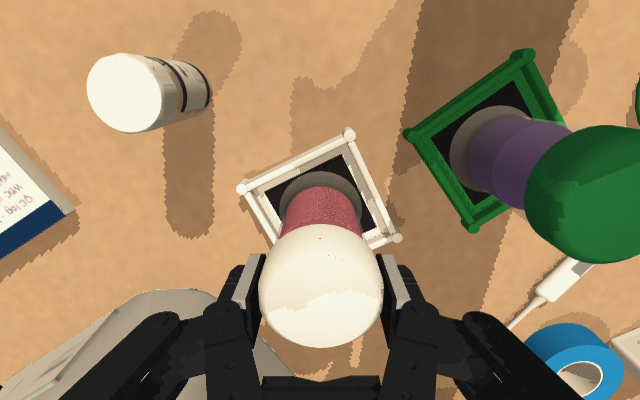

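The foot (about 320,200) is inside the white tray. Release, retreat and check.

```bash
python3 -m jog '[[[0.04,0,0,-0.001,0],[0.04,0,0,-0.001,0],[0.085,0,0,-0.001,0],[0.085,0,0,-0.001,0],[0.085,0,0,-0.001,0],[0.085,0,0,-0.001,0],[0.085,0,0,-0.001,0],[0.085,0,0,0.03,0],[0.085,0,0,0.075,0],[0.085,0,0,0.11,0],[0.085,-0.04,0.0,0.12,0],[0.085,-0.08,0.0,0.12,0]]]'; python3 -m jog '[[[0.085,-0.04,0.02,0,0],[0.085,-0.08,0.04,0,0],[0.085,-0.12,0.06,0,0],[0.085,-0.15,0.07,0,0],[0.085,-0.15,0.07,0,0]]]'
python3 - <<'E'
from h import *
p=env.read_camera("top");w=cloud(p)
c=cv2.cvtColor(p["pixels"][150:250,160:490],cv2.COLOR_RGB2BGR)
cv2.imwrite("pics/topf.png",cv2.resize(c,None,fx=2.4,fy=2.4,interpolation=cv2.INTER_CUBIC))
for n,x,y in [("co",.53,.302),("cg",.538,.041),("jg",.531,-.097),("jw",.534,-.215),("bottle",.443,.366),("vial",.433,-.265)]:
    q=w[(np.hypot(w[...,0]-x,w[...,1]-y)<.06)];z=q[:,2].max();q=q[q[:,2]>z-.008];print(n,z.round(3),((q.min(0)+q.max(0))/2).round(3),np.ptp(q,0).round(3))
E
```

```text
time: 21.15
position: [0.454, -0.2156, 0.2739]
tool_rot: [0.54, 3.091, -0.002]
wrist_force: [-1.2, -0.2, -0.1]
grip_width: 0.0849
grasp_force: 0.0
time: 21.65
position: [0.3004, -0.144, 0.2723]
tool_rot: [0.542, 3.094, -0.0]
wrist_force: [0.6, 0.6, 0.1]
grip_width: 0.0852
grasp_force: 0.0
co 0.077 [0.531 0.303 0.073] [0.063 0.063 0.008]
cg 0.078 [0.54  0.042 0.074] [0.062 0.062 0.008]
jg 0.115 [ 0.533 -0.095  0.111] [0.05  0.049 0.008]
jw 0.114 [ 0.535 -0.214  0.11 ] [0.049 0.051 0.008]
bottle 0.105 [0.444 0.366 0.101] [0.037 0.038 0.008]
vial 0.077 [ 0.436 -0.264  0.073] [0.025 0.03  0.008]
```

View pics/topf.png

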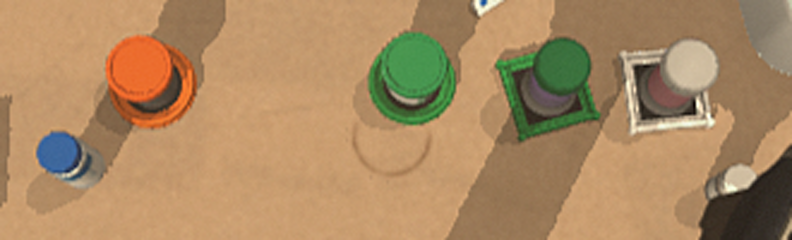

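All four stand upright in the matching holders, and the bottle and vial haven't moved. The arm is clear.

```bash
python3 -c "from cell import env;print(env.job_done())"
```

```text
the job is handed in; nothing more can be done
None
```

Both cups and both jars stand upright in their colour-matched holders, the bottle and vial are where they stood, and the job was handed in at about 22 s of the 102 s allowed; no verdict came back.

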